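# Switch on the hot plate under the conical flask with the probe

### The job

Only the conical flask is to be dried: with the tip of the insulating probe from the white jar, press in the upper half of the rocker switch for the flask's plate until it is fully on (the four switches serve the four plates in the same order, left to right), and leave the other three off. Let nothing but the probe touch the hot plate, and leave the glassware and the other things on the bench where they stand. When it is done, stand the probe back in the jar, tip down, and let go.

Things in the scene. Friction and masses are not known exactly. Their poses are not given: they have to be found in the camera images.
- hotplate: Fixed four-place hot plate, white, 440 mm long (its y). Origin: middle of its length, on the table; x away from the robot, y left, z up. Deck 100 mm high, x -35 to 105 mm. Four aluminium plates, 90 mm across, tops 112 mm high, at x 35 mm; y +157.5 (plate 1, leftmost as the robot sees it), +52.5 (2), -52.5 (3), -157.5 mm (4). Black dials on the console 105 and 165 mm either side.
- console (a point): Middle of the switch row on the grey console that slopes down before the deck (hot plate frame: x -74, y 0, z 55 mm). The console face is 40 deg from horizontal, facing the robot and up, 104 mm up the slope, 440 mm long. This point's axes are the hot plate's; in them the face's outward normal is (-0.643, 0, 0.766).
- lip_edge (a point): Middle of the free edge of the clear splash lip, 170 mm long and 3 mm thick, that overhangs the switches from the deck (hot plate frame: edge at x -80 mm, z 100 to 103 mm; this point is at z 100). It covers the switches' upper halves from straight above; along the console's normal they are reached with about 16 mm between the lip's edge and the line to the press point.
- rocker1 (a joint): Rocker switch 1, leftmost as the robot sees it, which serves plate 1. 0 to 0.03 = off, as it starts (lower half in, upper half standing about 6 mm proud), 0.44 rad = on (upper half pressed flush). Stiff, it stays wherever it is left: about 4 N on the press point moves it, some 4 mm of travel to its stop.
- rocker1_press (a point): The point to press on the upper half of black rocker switch 1 (rocker 20 mm wide, 29 mm long up the slope, switches 30 mm apart in a row at the middle of the console), on its surface 9 mm up the slope from the rocker's middle; it moves with the rocker. This point's axes are the rocker's and turn with it.
- rocker2 (a joint): Rocker switch 2, second from the left as the robot sees it, which serves plate 2. 0 to 0.03 = off, as it starts (lower half in, upper half standing about 6 mm proud), 0.44 rad = on (upper half pressed flush). Stiff, it stays wherever it is left: about 4 N on the press point moves it, some 4 mm of travel to its stop.
- rocker2_press (a point): The point to press on the upper half of black rocker switch 2 (rocker 20 mm wide, 29 mm long up the slope, switches 30 mm apart in a row at the middle of the console), on its surface 9 mm up the slope from the rocker's middle; it moves with the rocker. This point's axes are the rocker's and turn with it.
- rocker3 (a joint): Rocker switch 3, third from the left as the robot sees it, which serves plate 3. 0 to 0.03 = off, as it starts (lower half in, upper half standing about 6 mm proud), 0.44 rad = on (upper half pressed flush). Stiff, it stays wherever it is left: about 4 N on the press point moves it, some 4 mm of travel to its stop.
- rocker3_press (a point): The point to press on the upper half of black rocker switch 3 (rocker 20 mm wide, 29 mm long up the slope, switches 30 mm apart in a row at the middle of the console), on its surface 9 mm up the slope from the rocker's middle; it moves with the rocker. This point's axes are the rocker's and turn with it.
- rocker4 (a joint): Rocker switch 4, rightmost as the robot sees it, which serves plate 4. 0 to 0.03 = off, as it starts (lower half in, upper half standing about 6 mm proud), 0.44 rad = on (upper half pressed flush). Stiff, it stays wherever it is left: about 4 N on the press point moves it, some 4 mm of travel to its stop.
- rocker4_press (a point): The point to press on the upper half of black rocker switch 4 (rocker 20 mm wide, 29 mm long up the slope, switches 30 mm apart in a row at the middle of the console), on its surface 9 mm up the slope from the rocker's middle; it moves with the rocker. This point's axes are the rocker's and turn with it.
- flask_mid (a point): Conical flask, clear glass, 82 mm across the foot, 133 mm high, narrow neck 29 mm; loose, standing empty on one of the four plates. Half-way up its axis.
- beaker_a_mid (a point): Straight glass beaker, 68 mm across, 90 mm high, on another plate. Half-way up its axis.
- beaker_b_mid (a point): Straight glass beaker, 60 mm across, 105 mm high, on another plate. Half-way up its axis.
- beaker_c_mid (a point): Straight glass beaker, 76 mm across, 75 mm high, on another plate. Half-way up its axis.
- jar: White porcelain jar, round, open at the top: 56 mm outside (foot 60 mm), 48 mm inside, 100 mm high, inner floor 8 mm up, 0.4 kg, loose. Origin: centre of its underside.
- probe_grip (a point): Insulating probe, 180 mm long, 50 g: straight white rod 8 mm thick, rounded tip below, square grey handle 16 x 16 x 64 mm above. It stands loose in the jar, tip down, leaning about 24 deg on the rim, its top towards the robot. This point: centre of the handle, 148 mm from the tip. z runs along the probe from tip to top; x and y square to the handle's flats, y level at the start.
- probe_tip (a point): The very end of the probe's rounded tip, same axes as probe_grip.
- dish: Bystander: low glass dish, 94 mm across, 45 mm high, in front of the hot plate. Origin under its centre.
- mortar: Bystander: white porcelain mortar bowl, 96 mm across, 55 mm high. Origin under its centre.
- cylinder: Bystander: measuring cylinder, 38 mm across, 198 mm high on a 68 mm foot, to the right. Origin under its centre.
- reagent: Bystander: amber reagent jar, 72 mm across, 135 mm high, to the right. Origin under its centre.
- rod_beaker: Bystander: glass beaker 72 mm across, 95 mm high, with a thin glass rod leaning in it, 180 mm high overall; beyond the jar on the left. Origin under its centre.
- wash_bottle: Bystander: white wash bottle with a bent spout, 72 mm across, 205 mm high, right of the hot plate. Origin under its centre.
Not all that is in view belongs to the job. Leave any orange or yellow look-alike of the part that bears probe_grip alone.

How it is judged (in metres and radians):
On the way, in this order (a step that is already met when the one before it is completed fails the run):
1. the probe is lifted clear of the jar (z of probe_tip in the frame of jar above 0.105 m), for 0.1 s.
2. the switch of the flask's plate is pressed on with the probe's tip (((y of flask_mid in the frame of hotplate between 0.1175 and 0.1975 m and value of joint rocker1 above 0.36 rad and distance between probe_tip and rocker1_press below 0.02 m) or (y of flask_mid in the frame of hotplate between 0.0125 and 0.0925 m and value of joint rocker2 above 0.36 rad and distance between probe_tip and rocker2_press below 0.02 m) or (y of flask_mid in the frame of hotplate between -0.0925 and -0.0125 m and value of joint rocker3 above 0.36 rad and distance between probe_tip and rocker3_press below 0.02 m) or (y of flask_mid in the frame of hotplate between -0.1975 and -0.1175 m and value of joint rocker4 above 0.36 rad and distance between probe_tip and rocker4_press below 0.02 m))), for 0.04 s.
At the end, for the whole second after the job is handed in: The rocker of the flask's plate is on (over 0.36 rad), the other three off (under 0.12); the flask stands within 40 mm of that plate's centre; the probe is at rest in the upright jar (within 0.1 rad), tip under 30 mm above the jar's underside, leaning less than 0.7 rad (((y of flask_mid in the frame of hotplate between 0.1175 and 0.1975 m and value of joint rocker1 above 0.36 rad) or (not (y of flask_mid in the frame of hotplate between 0.1175 and 0.1975 m) and value of joint rocker1 below 0.12 rad)) and ((y of flask_mid in the frame of hotplate between 0.0125 and 0.0925 m and value of joint rocker2 above 0.36 rad) or (not (y of flask_mid in the frame of hotplate between 0.0125 and 0.0925 m) and value of joint rocker2 below 0.12 rad)) and ((y of flask_mid in the frame of hotplate between -0.0925 and -0.0125 m and value of joint rocker3 above 0.36 rad) or (not (y of flask_mid in the frame of hotplate between -0.0925 and -0.0125 m) and value of joint rocker3 below 0.12 rad)) and ((y of flask_mid in the frame of hotplate between -0.1975 and -0.1175 m and value of joint rocker4 above 0.36 rad) or (not (y of flask_mid in the frame of hotplate between -0.1975 and -0.1175 m) and value of joint rocker4 below 0.12 rad)) and (y of flask_mid in the frame of hotplate between 0.1175 and 0.1975 m or y of flask_mid in the frame of hotplate between 0.0125 and 0.0925 m or y of flask_mid in the frame of hotplate between -0.0925 and -0.0125 m or y of flask_mid in the frame of hotplate between -0.1975 and -0.1175 m) and x of flask_mid in the frame of hotplate between -0.005 and 0.075 m and z of flask_mid in the frame of hotplate above 0.16 m and horizontal distance between probe_tip and jar below 0.03 m and z of probe_tip in the frame of jar between 0 and 0.03 m and angle between probe_grip's own z axis and vertical below 0.7 rad and angle between jar's own z axis and vertical below 0.1 rad and linear speed of probe below 0.05 m/s); the robot touches nothing.
It fails at once if a switch of another plate is thrown ((not (y of flask_mid in the frame of hotplate between 0.1175 and 0.1975 m) and value of joint rocker1 above 0.25 rad) or (not (y of flask_mid in the frame of hotplate between 0.0125 and 0.0925 m) and value of joint rocker2 above 0.25 rad) or (not (y of flask_mid in the frame of hotplate between -0.0925 and -0.0125 m) and value of joint rocker3 above 0.25 rad) or (not (y of flask_mid in the frame of hotplate between -0.1975 and -0.1175 m) and value of joint rocker4 above 0.25 rad)).
It fails at once if the gripper or the arm touches the hot plate (contact force between any of the fingers, the arm and hotplate above 1 N).
It fails at once if glassware on the plates is pushed more than 25 mm or tipped (distance of any of flask_mid, beaker_a_mid, beaker_b_mid, beaker_c_mid from where it was at the start of the episode above 0.025 m).
It fails at once if another thing on the bench is pushed more than 25 mm or knocked over (distance of any of dish, mortar, cylinder, reagent, rod_beaker, wash_bottle from where it was at the start of the episode above 0.025 m or angle between any of dish, mortar, cylinder, reagent, rod_beaker, wash_bottle's own z axis and vertical above 0.3 rad).
It fails at once if the jar is knocked over (angle between jar's own z axis and vertical above 0.4 rad).
It also fails if it takes over 43 s, if anything falls off the work surface, if the arm or the gripper's body presses on something with over 40 N, if the wrist force passes 120 N, or if a joint passes its speed limit or range.

### The arm

A 6-joint arm with a two-finger parallel gripper is mounted at the origin on the work surface. World frame = base frame: x ahead of the robot, y to its left, z up, the work surface at z = 0. Lengths are in mm, angles in rad, forces in N, time in s.
With the tool pointing down it reaches from about 275 to 775 mm from the base axis. Payload 14.6 kg.
Tool frame: the origin (TCP) lies midway between the tips of the shut fingers; the grasp point (between the pads) lies 19 mm behind it (bot.grip_point_offset is the distance from the TCP to the grasp point, in mm); z points along the fingers, y is the line along which they close (so a half turn about z gives the same grasp; the last joint's range is limited). The gripper opens to 85 mm and grips with 20 to 120 N. Pads are 22 mm wide; open, the fingers measure 114 mm over their backs; the gripper's body (76 mm by 85 mm) begins 54 mm behind the grasp point. The pads swing forward as they close: fully open they stand 13 mm farther back than shut.
Start: joints at [1.173, 0.263, -0.048, 1.259, 0, 1.415], TCP at [126.226, 509.603, 231.278] pointing down, gripper open.
Joint ranges: [-2.65, 2.65], [-0.89, 1.7], [-1.18, 1.37], [-2.13, 2.11], [-1.35, 1.29], [-3.14, 3.14]. Speed limits (rad/s): [1.89, 1.89, 2.57, 2.79, 3.14, 3.14].

### API

Orientations are given as a unit quaternion [x, y, z, w].
In Python, from station import bot, get_image, camera_params gives the robot as it stands.
- The arm moves only by the tool servo_tool, never from a script. Its argument "series" is a list that holds one entry, the list of rows, each a list of 7 numbers: the shift along the world's x, y, z scaled (see below), then the turn, a rotation vector about the world's x, y, z scaled (see below), then the closure in counts, from 0 (fully open) to 255 (shut). A call has 1 to 20 rows; each row shifts and turns the commanded pose from where the row before left it; what a row does not reach is not made up. The controller multiplies each number of a shift by 75 cm and each number of a turn by pi/2 rad. A row lasts 1/10 s, in which the tool goes at most 50 mm and 8.59 degrees, less where a joint would pass 70% of its speed; a pose out of reach is approached as far as the arm can. A call with a number of a shift or a turn outside -1 to 1 is refused whole. A call with a gripper value outside its range is refused whole. The fingers move at their own pace and stop on an object; "grip_force" is the grip in N (left out, the last holds). Time passes only in rows, so rows that do not move let the fingers close. It gives the time, the measured TCP pose, the force, the opening and the grip force at its end, in the units of the state.
- bot.sense(): the state, without advancing time (a new reading comes with each control period).
- get_image(name): name is "scene" or "top" or "wrist"; returns the picture (420x560x3 uint8, red, green, blue); there is no depth.
- camera_params(name): a dict with "camera_matrix" (3x3 intrinsics, pixels), "R" (3x3) and "t" (3): a world point X has camera coordinates R X + t; the wrist camera has in their place "hand_eye" (4x4, takes a point from camera to tool coordinates, whose origin is the TCP and whose axes are the flange's). Camera axes: x right, y down, z forward; pixel columns grow to the right and rows downward; lengths in mm; the calibration is good to about 2 mm. A picture is of the moment at which its call begins: read the wrist's pose just before it. camera_params takes no time and is no camera call.
- bot.hand_in(): hands the job in; it is judged then, once.
The state is a dict: "clock": time; "qpos": joint angles; "joint_vel": joint speeds; "joint_torque": joint torques, N m; "eef_pos": TCP position; "tool_rot": TCP orientation; "wrist_force": force on the tool from outside, world axes, zero at the start; "torque": the same for the moment, N m; "width": finger opening in mm; "gripper_force": force on a finger pad.
Only numpy, scipy, OpenCV 4.12 (cv2) and the standard library are available. Lean on these libraries where they do the work, as an engineer would, in place of code of your own. Each camera call takes 0.05 s, during which the arm holds its last target. There are 200 camera calls.

## Working session

There is one attempt and no reset: what is moved stays moved. The work goes in short steps, Python scripts to look and compute and a tool call to move; the robot and the scene stay as the last step left them, time stands still between calls to the robot, and variables do not carry over. Pictures are saved under pics/ and viewed, at most 10 in all, crops included, and the job is handed in when it is done.

Besides the shell and the picture viewer there is one more tool, called after "Request:" as a command line: name --argument value ..., lists and objects as JSON in quotes. servo_tool: Moves the arm, as the interface text tells. Its arguments: {"type":"object","properties":{"series":{"type":"array"},"grip_force":{"type":"number"}},"required":["series"]}

```bash
mkdir -p pics; ls
python3 - <<'E'
from station import bot,get_image,camera_params
import cv2,numpy as np
for n in("scene","top","wrist"):
    s=bot.sense(); im=get_image(n); cv2.imwrite(f"pics/{n}0.png",im[:,:,::-1])
    p=camera_params(n); print(n,{k:np.round(v,4).tolist() for k,v in p.items()})
print(s["clock"],s["eef_pos"],s["tool_rot"],s["width"])
a=cv2.imread("pics/scene0.png");b=cv2.imread("pics/top0.png")
E
```

```text
pics
scene {'camera_matrix': [[447.9009, 0.0, 284.4804], [0.0, 447.9009, 209.3831], [0.0, 0.0, 1.0]], 'R': [[-0.9578, 0.2874, -0.009], [0.1918, 0.615, -0.7648], [-0.2143, -0.7342, -0.6442]], 't': [397.7129, -49.5009, 1788.7932]}
top {'camera_matrix': [[442.2141, 0.0, 280.1212], [0.0, 442.2141, 209.0896], [0.0, 0.0, 1.0]], 'R': [[-0.0032, -1.0, 0.0032], [-0.9974, 0.0029, -0.0724], [0.0724, -0.0034, -0.9974]], 't': [128.9137, 468.0243, 1757.8148]}
wrist {'camera_matrix': [[324.7091, 0.0, 283.0163], [0.0, 324.7091, 207.4336], [0.0, 0.0, 1.0]], 'hand_eye': [[0.0004, -0.9483, -0.3175, 82.8886], [1.0, 0.0002, 0.0006, -0.3782], [-0.0006, -0.3175, 0.9483, -142.7398], [0.0, 0.0, 0.0, 1.0]]}
0.1 [126.14896801 509.39798607 230.88220373] [ 1.21135855e-01  9.92635835e-01 -4.29247167e-04 -1.39515815e-04] 85.35601004352131
```

View pics/top0.png

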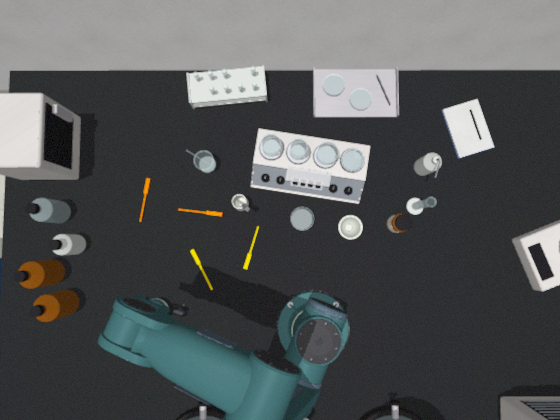

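View pics/scene0.png

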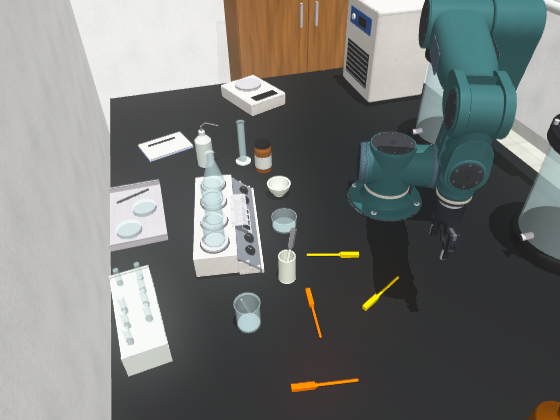

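View pics/wrist0.png

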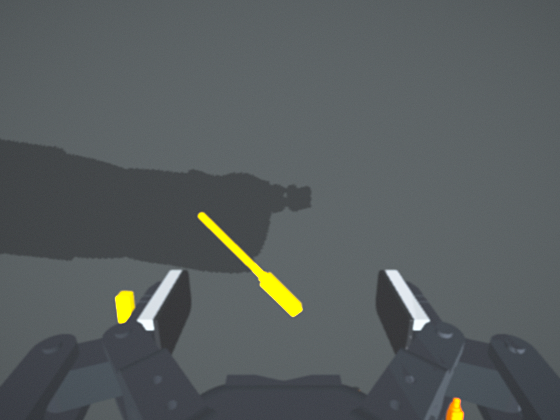

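The top view shows the hot plate around (310,165), the jar at (240,202), orange/yellow decoys lying on the table, and the real grey-handled probe in the jar. The scene view suggests that the flask stands at the far end (213,165). I'll confirm both in an enlarged crop.

Run:
```python
import cv2,numpy as np
a=cv2.imread("pics/scene0.png")[135:295,180:310];b=cv2.imread("pics/top0.png")[120:220,220:380]
a=cv2.resize(a,(455,560),interpolation=cv2.INTER_CUBIC)
cv2.imwrite("pics/c1.png",a)
cv2.imwrite("pics/c2.png",cv2.resize(b,(800,500),interpolation=cv2.INTER_CUBIC))
```

```text
(no output)
```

View pics/c1.png

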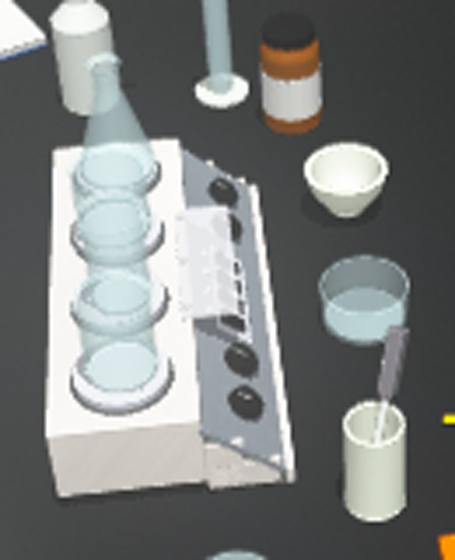

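View pics/c2.png

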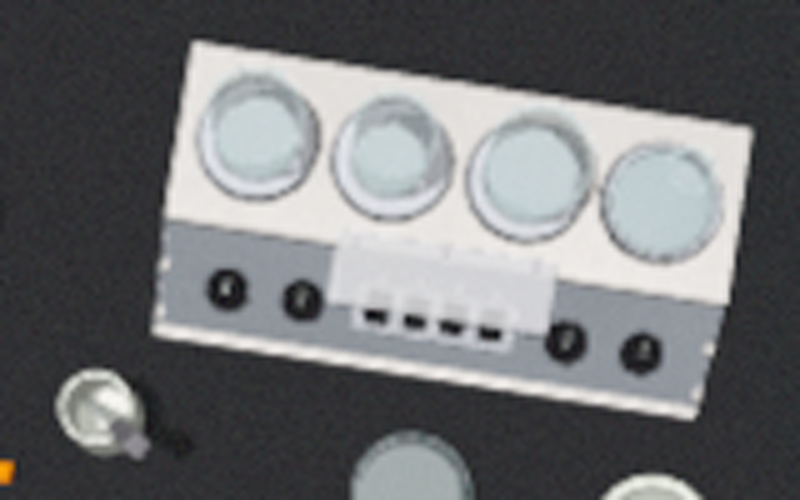

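The flask, with its narrow neck and widest foot, is at scene crop (103,60–170) and top crop (660,200). That is the rightmost plate, 4, so I need switch 4. The probe is the white rod with the grey handle, standing in the jar at top crop (100,410). The orange and yellow ones lying on the table are decoys. Next I'll compute the poses.

```bash
cat > h.py <<'E'
import numpy as np,cv2
from scipy.optimize import least_squares
from scipy.spatial.transform import Rotation as Ro
from station import bot,get_image,camera_params
def cam(n,s=None):
    p=camera_params(n);K=np.array(p["camera_matrix"])
    if n!="wrist": return K,np.array(p["R"]),np.array(p["t"])
    T=np.eye(4);T[:3,:3]=Ro.from_quat(s["tool_rot"]).as_matrix();T[:3,3]=s["eef_pos"]
    C=np.linalg.inv(T@np.array(p["hand_eye"]));return K,C[:3,:3],C[:3,3]
def proj(c,X): 
    q=(np.atleast_2d(X)@c[1].T+c[2])@c[0].T;return q[:,:2]/q[:,2:]
def atz(c,uv,z):
    d=c[1].T@np.linalg.solve(c[0],[uv[0],uv[1],1]);o=-c[1].T@c[2];return o+d*(z-o[2])/d[2]
E
python3 - <<'E'
from h import *
print([m for m in dir(bot) if m[0]!='_'])
c=cam("top");f=lambda u:(np.array(u)+.5)/5-.5+[220,120]
P=[(105,220,100),(105,-220,100),(-35,-220,100),(-35,220,100),(35,157.5,112),(35,52.5,112),(35,-52.5,112),(35,-157.5,112)]
U=f([(192,40),(752,128),(727,303),(165,218),(258,136),(392,158),(530,177),(660,202)])
def T(p,X):
    R=Ro.from_euler('z',p[2]).as_matrix();return np.array(X)@R.T+[p[0],p[1],0]
r=least_squares(lambda p:(proj(c,T(p,P))-U).ravel(),[600,0,-.15],loss='soft_l1',x_scale=[100,100,.1])
print(r.x,(proj(c,T(r.x,P))-U).round(1).tolist())
R=Ro.from_euler('z',r.x[2])
print("console",T(r.x,[(-74,0,55)]),"sw4",T(r.x,[(-74,-45,55)]),"n",R.apply([-.643,0,.766]))
print("sw lower seen",f([(376,315),(414,321),(452,326),(490,331)]).tolist(), "pred mid",proj(c,T(r.x,[(-74-7,y,50) for y in(45,15,-15,-45)])).round(1).tolist())
print("jar rim",atz(c,f((99,410)),100),"handle top",atz(c,f((134,443)),170),atz(c,f((118,430)),145))
s=cam("scene");g=lambda u:(np.array(u)+.5)/3.5-.5+[180,135]
print("scene jar rim",atz(s,g((374,427)),100),"handle top end",proj(c,atz(s,g((398,330)),172)))
print(atz(s,g((398,330)),172),atz(s,g((385,398)),115))
print("dish",atz(c,f((412,488)),45))
E
```

```text
['PlanningError', 'grip_point_offset', 'hand_in', 'sense']
[ 6.40955288e+02  1.20409362e+01 -1.58539739e-01] [[-0.1, -0.0], [0.3, -0.2], [0.2, 0.3], [-0.4, -0.3], [-0.2, 0.2], [0.0, 0.0], [-0.5, 0.4], [0.6, -0.4]]
console [[567.88333125  23.72379184  55.        ]] sw4 [[560.778892   -20.71185762  55.        ]] n [-0.63493606  0.10151454  0.766     ]
sw lower seen [[294.8, 182.6], [302.4, 183.8], [310.0, 184.8], [317.6, 185.8]] pred mid [[294.8, 183.3], [302.3, 184.5], [309.8, 185.6], [317.3, 186.8]]
jar rim [491.58244425 283.53888809 100.        ] handle top [460.93369727 251.58020112 170.        ] [472.54640678 265.34011263 145.        ]
scene jar rim [495.14860998 291.38542941 100.        ] handle top end [[246.77477542 208.46744072]]
[459.7983739  250.06035767 172.        ] [479.32622015 273.68432271 115.        ]
dish [434.04017007  41.3788251   45.        ]
```

```bash
cat >> h.py <<'E'
def tool(p):  # tool rotation, z = -p (probe axis up), y level
    p=np.array(p,float);p/=np.linalg.norm(p);z=-p;y=np.cross(z,[p[0],p[1],0]);y/=np.linalg.norm(y)
    return np.column_stack([np.cross(y,z),y,z])
def row(tcp,R,n):
    s=bot.sense();Rc=Ro.from_quat(s["tool_rot"]).as_matrix()
    d=np.array(tcp)-s["eef_pos"];rv=Ro.from_matrix(R@Rc.T).as_rotvec()
    print("t",s["clock"],"tcp",s["eef_pos"].round(1),"d",d.round(1),"rv",rv.round(3),"row x%d:"%n,(d/750/n).round(5).tolist()+(rv/(np.pi/2)/n).round(5).tolist())
E
python3 - <<'E'
from h import *
p=[-.262,-.316,.913]
R=tool(p);print(R.round(3));row([448,236,222],R,16)
E
```

```text
[[-0.582 -0.77   0.262]
 [-0.702  0.638  0.316]
 [-0.41   0.    -0.912]]
t 0.15 tcp [126.2 509.4 230.9] d [ 321.8 -273.4   -8.9] rv [ 0.14  -0.423  1.104] row x16: [0.02682, -0.02279, -0.00075, 0.00557, -0.01682, 0.04393]
```

Request:
servo_tool --series '[[[0.0268,-0.0228,-0.0007,0.0056,-0.0168,0.0439,0],[0.0268,-0.0228,-0.0007,0.0056,-0.0168,0.0439,0],[0.0268,-0.0228,-0.0007,0.0056,-0.0168,0.0439,0],[0.0268,-0.0228,-0.0007,0.0056,-0.0168,0.0439,0],[0.0268,-0.0228,-0.0007,0.0056,-0.0168,0.0439,0],[0.0268,-0.0228,-0.0007,0.0056,-0.0168,0.0439,0],[0.0268,-0.0228,-0.0007,0.0056,-0.0168,0.0439,0],[0.0268,-0.0228,-0.0007,0.0056,-0.0168,0.0439,0],[0.0268,-0.0228,-0.0007,0.0056,-0.0168,0.0439,0],[0.0268,-0.0228,-0.0007,0.0056,-0.0168,0.0439,0],[0.0268,-0.0228,-0.0007,0.0056,-0.0168,0.0439,0],[0.0268,-0.0228,-0.0007,0.0056,-0.0168,0.0439,0],[0.0268,-0.0228,-0.0007,0.0056,-0.0168,0.0439,0],[0.0268,-0.0228,-0.0007,0.0056,-0.0168,0.0439,0],[0.0268,-0.0228,-0.0007,0.0056,-0.0168,0.0439,0],[0.0268,-0.0228,-0.0007,0.0056,-0.0168,0.0439,0],[0,0,0,0,0,0,0],[0,0,0,0,0,0,0]]]'

```text
clock: 1.95
eef_pos: [447.8, 235.5, 222.6]
tool_rot: [-0.414, 0.886, 0.09, 0.189]
wrist_force: [0.6, 0.8, 1.0]
width: 85.6
gripper_force: 0.0
```

Run:
```python
from h import *
row([448,236,222],tool([-.262,-.316,.913]),1)
im=get_image("wrist")[:,:,::-1];cv2.imwrite("pics/w1.png",cv2.resize(im,(800,600),interpolation=cv2.INTER_CUBIC))
print(bot.sense()["qpos"])
```

```text
t 1.95 tcp [447.8 235.5 222.6] d [ 0.2  0.5 -0.6] rv [-0.001 -0.003  0.003] row x1: [0.00025, 0.00066, -0.00075, -0.00058, -0.00165, 0.00165]
[ 0.16837451 -0.00610867 -0.48678638  0.76331214  0.27141444 -0.66310916]
```

View pics/w1.png

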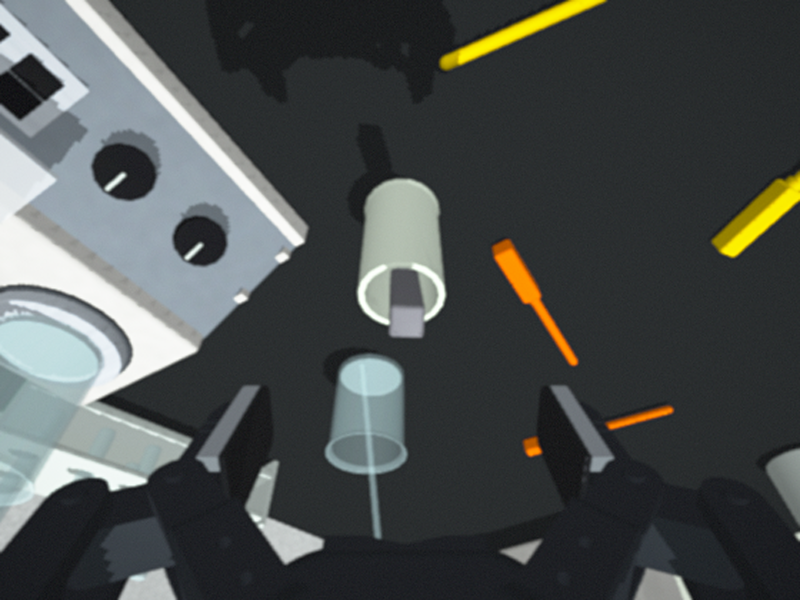

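The probe's grey handle is at (407,322) and lines up with the tool axis, about 60 mm ahead of the TCP and 1–2 mm off. I'll advance along the axis.

Run:
```python
from h import *
s=bot.sense();R=tool([-.262,-.316,.913]);row(s["eef_pos"]+R@[2,1,110],R,8)
```

```text
t 2.0 tcp [447.4 236.1 222.7] d [  26.9   34.  -101.1] rv [-0.001 -0.002  0.002] row x8: [0.00448, 0.00566, -0.01686, -7e-05, -0.0002, 0.00012]
```

Request:
servo_tool --series '[[[0.0045,0.0057,-0.0169,0,0,0,0],[0.0045,0.0057,-0.0169,0,0,0,0],[0.0045,0.0057,-0.0169,0,0,0,0],[0.0045,0.0057,-0.0169,0,0,0,0],[0.0045,0.0057,-0.0169,0,0,0,0],[0.0045,0.0057,-0.0169,0,0,0,0],[0.0045,0.0057,-0.0169,0,0,0,0],[0.0045,0.0057,-0.0169,0,0,0,0],[0,0,0,0,0,0,0]]]'

```text
clock: 2.9
eef_pos: [473.4, 271.2, 120.2]
tool_rot: [-0.416, 0.885, 0.09, 0.188]
wrist_force: [-0.4, 0.3, 0.1]
width: 85.4
gripper_force: 0.0
```

Request:
servo_tool --series '[[[0,0,0,0,0,0,120],[0,0,0,0,0,0,180],[0,0,0,0,0,0,230],[0,0,0,0,0,0,255],[0,0,0,0,0,0,255],[0,0,0,0,0,0,255],[0,0,0,0,0,0,255],[0,0,0,0,0,0,255]]]' --grip_force 60

```text
clock: 3.7
eef_pos: [474.9, 270.2, 121.7]
tool_rot: [-0.416, 0.885, 0.09, 0.19]
wrist_force: [-2.2, -1.1, 5.2]
width: 15.2
gripper_force: 58.4
```

Run:
```python
from h import *
s=bot.sense();print(s["eef_pos"],s["width"],s["gripper_force"],s["wrist_force"])
im=get_image("wrist")[:,:,::-1];cv2.imwrite("pics/w2.png",im)
```

```text
[474.94850757 270.24976592 121.70046125] 15.18014282665608 58.41334104537964 [-2.22008875 -1.14441515  5.15400587]
```

View pics/w2.png

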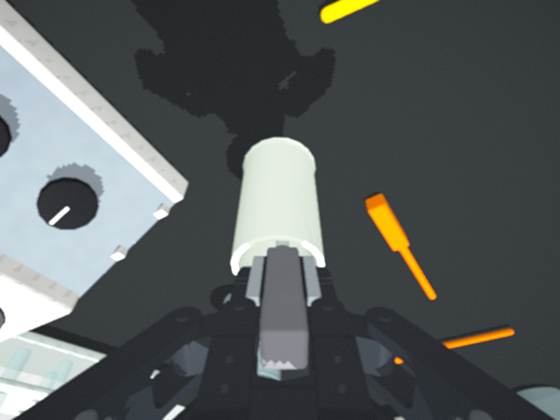

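The handle is held square (width 15.2 mm). I'll lift along the probe axis by 140 mm and compute the pre-press pose.

Run:
```python
from h import *
R=tool([-.262,-.316,.913]);s=bot.sense()
w={"tool_rot":[-0.414,0.886,0.09,0.189],"eef_pos":[447.8,235.5,222.6]};c=cam("wrist",w)
for z,u in((100,(402,293)),): print("jar rim",atz(c,np.array(u)/1.4286,z))
print("foot edge mid",atz(c,np.array((401,180))/1.4286,8))
row(s["eef_pos"]-R@[0,0,140],R,8)
```

```text
jar rim [490.04418127 285.99608293 100.        ]
foot edge mid [471.57674307 262.81888404   8.        ]
t 3.75 tcp [474.9 270.3 121.7] d [-36.6 -44.2 127.7] rv [-0.001 -0.001  0.   ] row x8: [-0.00611, -0.00737, 0.02128, -0.0001, -8e-05, 2e-05]
```

Request:
servo_tool --series '[[[-0.0061,-0.0074,0.0213,0,0,0,255],[-0.0061,-0.0074,0.0213,0,0,0,255],[-0.0061,-0.0074,0.0213,0,0,0,255],[-0.0061,-0.0074,0.0213,0,0,0,255],[-0.0061,-0.0074,0.0213,0,0,0,255],[-0.0061,-0.0074,0.0213,0,0,0,255],[-0.0061,-0.0074,0.0213,0,0,0,255],[-0.0061,-0.0074,0.0213,0,0,0,255],[0,0,0,0,0,0,255],[0,0,0,0,0,0,255]]]'

```text
clock: 4.75
eef_pos: [438.3, 225.7, 248.8]
tool_rot: [-0.415, 0.885, 0.09, 0.189]
wrist_force: [0.2, 0.1, -1.1]
width: 15.2
gripper_force: 58.5
```

```bash
cat >> h.py <<'E'
HP=[640.955,12.041,-.15854]
def Th(X): return Ro.from_euler('z',HP[2]).apply(X)+[HP[0],HP[1],0]
N=Ro.from_euler('z',HP[2]).apply([-.643,0,.766])
PP=Th([-67.1,-45,60.8])
E
python3 - <<'E'
from h import *
print(PP);row(PP+(127+50)*N,tool(N),16)
cv2.imwrite("pics/s2.png",get_image("scene")[:,:,::-1])
E
```

```text
[567.59206128 -21.80112201  60.8       ]
t 4.75 tcp [438.3 225.7 248.8] d [  16.9 -229.6  -52.4] rv [ 0.1   -0.271 -1.03 ] row x16: [0.00141, -0.01913, -0.00437, 0.00398, -0.01078, -0.04098]
```

Request:
servo_tool --series '[[[0.0014,-0.0191,-0.0044,0.004,-0.0108,-0.041,255],[0.0014,-0.0191,-0.0044,0.004,-0.0108,-0.041,255],[0.0014,-0.0191,-0.0044,0.004,-0.0108,-0.041,255],[0.0014,-0.0191,-0.0044,0.004,-0.0108,-0.041,255],[0.0014,-0.0191,-0.0044,0.004,-0.0108,-0.041,255],[0.0014,-0.0191,-0.0044,0.004,-0.0108,-0.041,255],[0.0014,-0.0191,-0.0044,0.004,-0.0108,-0.041,255],[0.0014,-0.0191,-0.0044,0.004,-0.0108,-0.041,255],[0.0014,-0.0191,-0.0044,0.004,-0.0108,-0.041,255],[0.0014,-0.0191,-0.0044,0.004,-0.0108,-0.041,255],[0.0014,-0.0191,-0.0044,0.004,-0.0108,-0.041,255],[0.0014,-0.0191,-0.0044,0.004,-0.0108,-0.041,255],[0.0014,-0.0191,-0.0044,0.004,-0.0108,-0.041,255],[0.0014,-0.0191,-0.0044,0.004,-0.0108,-0.041,255],[0.0014,-0.0191,-0.0044,0.004,-0.0108,-0.041,255],[0.0014,-0.0191,-0.0044,0.004,-0.0108,-0.041,255],[0,0,0,0,0,0,255],[0,0,0,0,0,0,255]]]'

```text
clock: 6.6
eef_pos: [454.7, -2.9, 195.8]
tool_rot: [0.074, 0.937, -0.027, 0.341]
wrist_force: [0.1, 0.8, 0.1]
width: 14.9
gripper_force: 58.5
```

Run:
```python
from h import *
row(PP+(127+10)*N,tool(N),8)
s=bot.sense();c=cam("wrist",s);im=get_image("wrist")[:,:,::-1].copy()
pp=[Th([-67.1,y,60.8])+5*N for y in(45,15,-15,-45)]
print("press px",proj(c,pp).round(1).tolist(),"tip px",proj(c,s["eef_pos"]-127*N).round(1), s["wrist_force"])
cv2.imwrite("pics/w3.png",cv2.resize(im,(800,600),interpolation=cv2.INTER_CUBIC))
```

```text
t 6.6 tcp [454.7  -2.9 195.8] d [ 25.9  -4.9 -30. ] rv [-0.    -0.001 -0.002] row x8: [0.00431, -0.00082, -0.00501, -2e-05, -7e-05, -0.00013]
press px [[371.8, 186.6], [341.9, 186.6], [312.0, 186.6], [282.1, 186.6]] tip px [[283.  198.8]] [0.07601158 0.76345561 0.13753609]
```

View pics/w3.png

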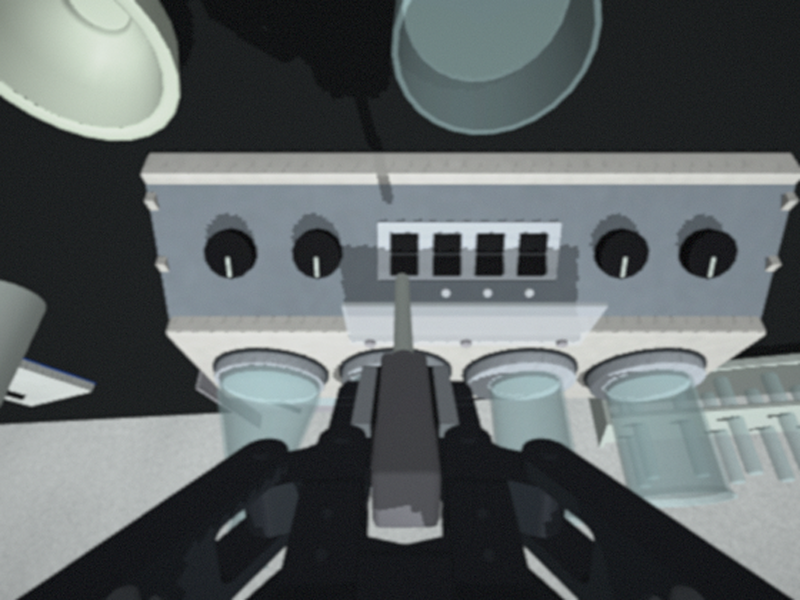

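Upside-down view: switch 4 is at (404,255), and the tip at (402,275) is over its upper half. The predicted press point is (403,266). The glass behind it on plate 4 narrows upward, so it is the flask. I'll approach.

Request:
servo_tool --series '[[[0.0043,-0.0008,-0.005,0,0,0,255],[0.0043,-0.0008,-0.005,0,0,0,255],[0.0043,-0.0008,-0.005,0,0,0,255],[0.0043,-0.0008,-0.005,0,0,0,255],[0.0043,-0.0008,-0.005,0,0,0,255],[0.0043,-0.0008,-0.005,0,0,0,255],[0.0043,-0.0008,-0.005,0,0,0,255],[0.0043,-0.0008,-0.005,0,0,0,255],[0,0,0,0,0,0,255],[0,0,0,0,0,0,255]]]'

```text
clock: 7.65
eef_pos: [480.8, -8.2, 166.3]
tool_rot: [0.075, 0.937, -0.027, 0.341]
wrist_force: [0.4, -0.9, -1.2]
width: 15.2
gripper_force: 58.5
```

Request:
servo_tool --series '[[[0.0009,-0.0001,-0.001,0,0,0,255],[0.0009,-0.0001,-0.001,0,0,0,255],[0.0009,-0.0001,-0.001,0,0,0,255],[0.0009,-0.0001,-0.001,0,0,0,255],[0,0,0,0,0,0,255],[0,0,0,0,0,0,255]]]'

```text
clock: 8.25
eef_pos: [483.5, -8.5, 163.4]
tool_rot: [0.075, 0.937, -0.027, 0.341]
wrist_force: [0.5, -0.6, -0.3]
width: 15.2
gripper_force: 58.5
```

Request:
servo_tool --series '[[[0.0009,-0.0001,-0.001,0,0,0,255],[0.0009,-0.0001,-0.001,0,0,0,255],[0.0009,-0.0001,-0.001,0,0,0,255],[0,0,0,0,0,0,255]]]'

```text
clock: 8.65
eef_pos: [485.6, -8.7, 161.1]
tool_rot: [0.075, 0.937, -0.027, 0.341]
wrist_force: [0.1, -0.7, 0.2]
width: 15.5
gripper_force: 58.5
```

Request:
servo_tool --series '[[[0.0009,-0.0001,-0.001,0,0,0,255],[0.0009,-0.0001,-0.001,0,0,0,255],[0,0,0,0,0,0,255]]]'

```text
clock: 8.95
eef_pos: [486.9, -8.9, 159.6]
tool_rot: [0.075, 0.937, -0.027, 0.341]
wrist_force: [-0.1, -0.3, -0.1]
width: 15.5
gripper_force: 58.5
```

Request:
servo_tool --series '[[[0.0009,-0.0001,-0.001,0,0,0,255],[0.0009,-0.0001,-0.001,0,0,0,255],[0,0,0,0,0,0,255]]]'

```text
clock: 9.25
eef_pos: [488.3, -9.0, 158.2]
tool_rot: [0.075, 0.937, -0.027, 0.341]
wrist_force: [-2.1, -0.0, 1.2]
width: 15.6
gripper_force: 59.1
```

Contact is starting. I'll keep pressing.

Request:
servo_tool --series '[[[0.0009,-0.0001,-0.001,0,0,0,255],[0.0009,-0.0001,-0.001,0,0,0,255],[0,0,0,0,0,0,255]]]'

```text
clock: 9.55
eef_pos: [489.8, -9.2, 156.9]
tool_rot: [0.075, 0.936, -0.027, 0.342]
wrist_force: [-2.2, 0.1, 4.7]
width: 15.2
gripper_force: 59.3
```

Request:
servo_tool --series '[[[0.0009,-0.0001,-0.001,0,0,0,255],[0.0009,-0.0001,-0.001,0,0,0,255],[0,0,0,0,0,0,255]]]'

```text
clock: 9.85
eef_pos: [491.0, -9.4, 156.0]
tool_rot: [0.074, 0.936, -0.027, 0.342]
wrist_force: [-21.6, 2.2, 25.3]
width: 15.1
gripper_force: 63.3
```

Request:
servo_tool --series '[[[0.0009,-0.0001,-0.001,0,0,0,255],[0,0,0,0,0,0,255]]]'

```text
clock: 10.05
eef_pos: [491.6, -9.8, 155.7]
tool_rot: [0.075, 0.936, -0.028, 0.342]
wrist_force: [-35.4, 2.3, 38.9]
width: 15.2
gripper_force: 65.9
```

The force rose sharply, so the rocker is at its stop. I'll back off and look.

Request:
servo_tool --series '[[[-0.0051,0.0008,0.0061,0,0,0,255],[-0.0051,0.0008,0.0061,0,0,0,255],[-0.0051,0.0008,0.0061,0,0,0,255],[-0.0051,0.0008,0.0061,0,0,0,255],[-0.0051,0.0008,0.0061,0,0,0,255],[-0.0051,0.0008,0.0061,0,0,0,255],[-0.0051,0.0008,0.0061,0,0,0,255],[-0.0051,0.0008,0.0061,0,0,0,255],[-0.0051,0.0008,0.0061,0,0,0,255],[-0.0051,0.0008,0.0061,0,0,0,255],[0,0,0,0,0,0,255],[0,0,0,0,0,0,255]]]'

```text
clock: 11.25
eef_pos: [453.4, -3.4, 200.4]
tool_rot: [0.075, 0.936, -0.027, 0.342]
wrist_force: [0.6, 0.3, -0.9]
width: 15.0
gripper_force: 58.7
```

Run:
```python
from h import *
im=get_image("wrist")[:,:,::-1]
cv2.imwrite("pics/w4.png",cv2.resize(im[130:260,240:420],(792,572),interpolation=cv2.INTER_CUBIC))
# goal: back above the jar, where the lift ended
P0=[-.262,-.316,.913];row([438.3,225.7,248.8],tool(P0),16)
```

```text
t 11.3 tcp [453.4  -3.4 200.2] d [-15.1 229.1  48.6] rv [-0.102  0.271  1.03 ] row x16: [-0.00126, 0.01909, 0.00405, -0.00406, 0.01077, 0.041]
```

View pics/w4.png

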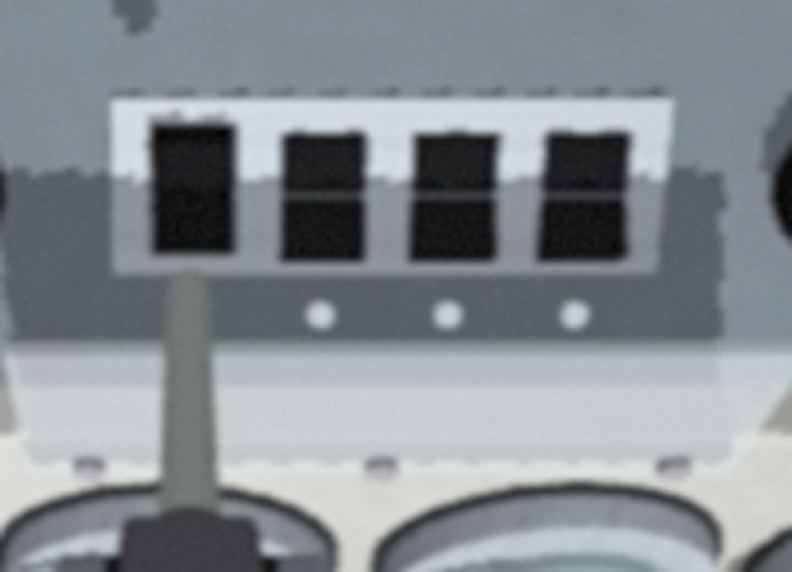

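Switch 4 (crop 193,190) now lies the other way, flush and fully on. The other three are unchanged. Next I'll return above the jar at a steeper angle, to leave clearance when inserting.

Run:
```python
from h import *
p=np.array([-.155,-.186,.970]);p/=np.linalg.norm(p)
row(np.array([490.5,286.5,54])+208*p,tool(p),18)
```

```text
t 11.3 tcp [453.4  -3.4 200.2] d [  4.8 251.2  55.6] rv [-0.167  0.445  1.016] row x18: [0.00036, 0.01861, 0.00412, -0.00591, 0.01573, 0.03594]
```

Request:
servo_tool --series '[[[0.0004,0.0186,0.0041,-0.0059,0.0157,0.0359,255],[0.0004,0.0186,0.0041,-0.0059,0.0157,0.0359,255],[0.0004,0.0186,0.0041,-0.0059,0.0157,0.0359,255],[0.0004,0.0186,0.0041,-0.0059,0.0157,0.0359,255],[0.0004,0.0186,0.0041,-0.0059,0.0157,0.0359,255],[0.0004,0.0186,0.0041,-0.0059,0.0157,0.0359,255],[0.0004,0.0186,0.0041,-0.0059,0.0157,0.0359,255],[0.0004,0.0186,0.0041,-0.0059,0.0157,0.0359,255],[0.0004,0.0186,0.0041,-0.0059,0.0157,0.0359,255],[0.0004,0.0186,0.0041,-0.0059,0.0157,0.0359,255],[0.0004,0.0186,0.0041,-0.0059,0.0157,0.0359,255],[0.0004,0.0186,0.0041,-0.0059,0.0157,0.0359,255],[0.0004,0.0186,0.0041,-0.0059,0.0157,0.0359,255],[0.0004,0.0186,0.0041,-0.0059,0.0157,0.0359,255],[0.0004,0.0186,0.0041,-0.0059,0.0157,0.0359,255],[0.0004,0.0186,0.0041,-0.0059,0.0157,0.0359,255],[0.0004,0.0186,0.0041,-0.0059,0.0157,0.0359,255],[0.0004,0.0186,0.0041,-0.0059,0.0157,0.0359,255],[0,0,0,0,0,0,255],[0,0,0,0,0,0,255]]]'

```text
clock: 13.3
eef_pos: [458.9, 247.6, 255.0]
tool_rot: [-0.42, 0.899, 0.052, 0.111]
wrist_force: [-0.0, -0.0, -1.0]
width: 15.4
gripper_force: 58.7
```

Run:
```python
from h import *
p=np.array([-.155,-.186,.970]);p/=np.linalg.norm(p)
row(np.array([490.5,286.5,54])+84*p,tool(p),12)
s=bot.sense();c=cam("wrist",s);im=get_image("wrist")[:,:,::-1]
print("rim c",proj(c,[490.5,286.5,100]),"tip",proj(c,s["eef_pos"]-127*p))
cv2.imwrite("pics/w5.png",cv2.resize(im,(800,600),interpolation=cv2.INTER_CUBIC))
```

```text
t 13.3 tcp [458.9 247.6 255. ] d [  18.6   23.3 -119.5] rv [-0.     0.001  0.002] row x12: [0.00207, 0.00259, -0.01327, -1e-05, 3e-05, 0.00012]
rim c [[282.72568406 198.84287717]] tip [[281.92742626 198.58272372]]
```

View pics/w5.png

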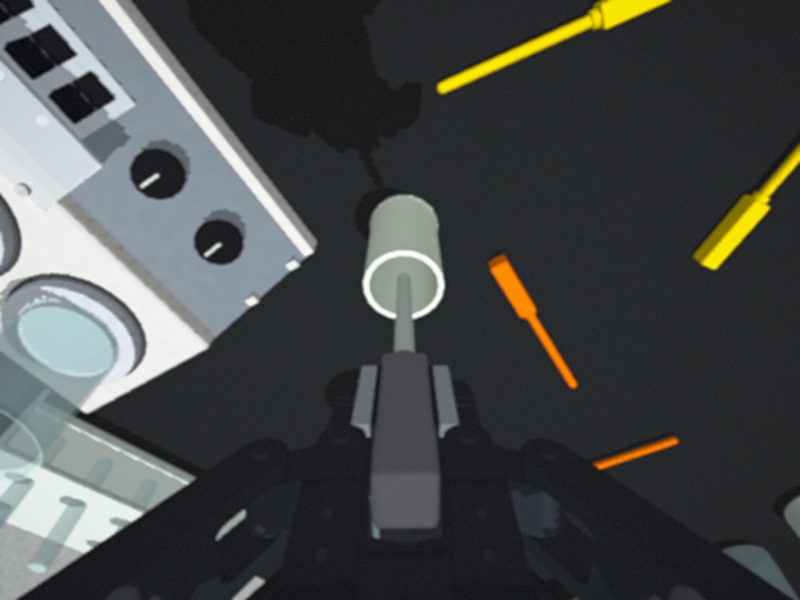

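The rim centre is at (403,284), exactly as predicted, and the tip at (404,275) is over the opening. I'll insert.

Request:
servo_tool --series '[[[0.0021,0.0026,-0.0133,0,0,0,255],[0.0021,0.0026,-0.0133,0,0,0,255],[0.0021,0.0026,-0.0133,0,0,0,255],[0.0021,0.0026,-0.0133,0,0,0,255],[0.0021,0.0026,-0.0133,0,0,0,255],[0.0021,0.0026,-0.0133,0,0,0,255],[0.0021,0.0026,-0.0133,0,0,0,255],[0.0021,0.0026,-0.0133,0,0,0,255],[0.0021,0.0026,-0.0133,0,0,0,255],[0.0021,0.0026,-0.0133,0,0,0,255],[0.0021,0.0026,-0.0133,0,0,0,255],[0,0,0,0,0,0,255],[0,0,0,0,0,0,255]]]'

```text
clock: 14.65
eef_pos: [476.1, 269.1, 145.8]
tool_rot: [-0.42, 0.899, 0.052, 0.111]
wrist_force: [0.2, 0.2, -1.1]
width: 15.4
gripper_force: 58.6
```

Request:
servo_tool --series '[[[0.001,0.0013,-0.0066,0,0,0,255],[0,0,0,0,0,0,255],[0,0,0,0,0,0,255]]]'

```text
clock: 14.95
eef_pos: [476.8, 270.1, 141.0]
tool_rot: [-0.42, 0.899, 0.052, 0.111]
wrist_force: [-1.6, -0.5, 0.0]
width: 14.8
gripper_force: 58.6
```

Request:
servo_tool --series '[[[0.001,0.001,-0.005,0,0,0,255],[0,0,0,0,0,0,255],[0,0,0,0,0,0,255]]]'

```text
clock: 15.25
eef_pos: [477.6, 270.9, 137.0]
tool_rot: [-0.42, 0.899, 0.052, 0.111]
wrist_force: [-0.1, -0.6, -0.4]
width: 15.1
gripper_force: 58.6
```

Request:
servo_tool --series '[[[0.0006,0.0007,-0.004,0,0,0,255],[0,0,0,0,0,0,255],[0,0,0,0,0,0,255]]]'

```text
clock: 15.55
eef_pos: [478.0, 271.4, 134.0]
tool_rot: [-0.42, 0.899, 0.052, 0.111]
wrist_force: [0.1, 0.0, -0.7]
width: 14.8
gripper_force: 58.6
```

Close to the floor. I'll release gently.

Request:
servo_tool --series '[[[0,0,0,0,0,0,215],[0,0,0,0,0,0,200],[0,0,0,0,0,0,180],[0,0,0,0,0,0,150],[0,0,0,0,0,0,100],[0,0,0,0,0,0,50],[0,0,0,0,0,0,0],[0,0,0,0,0,0,0],[0,0,0,0,0,0,0],[0,0,0,0,0,0,0]]]'

```text
clock: 16.55
eef_pos: [478.0, 271.4, 134.1]
tool_rot: [-0.42, 0.899, 0.052, 0.111]
wrist_force: [0.9, 0.5, -0.6]
width: 85.3
gripper_force: 0.0
```

Request:
servo_tool --series '[[[-0.0021,-0.0026,0.0133,0,0,0,0],[-0.0021,-0.0026,0.0133,0,0,0,0],[-0.0021,-0.0026,0.0133,0,0,0,0],[-0.0021,-0.0026,0.0133,0,0,0,0],[-0.0021,-0.0026,0.0133,0,0,0,0],[-0.0021,-0.0026,0.0133,0,0,0,0],[-0.0021,-0.0026,0.0133,0,0,0,0],[-0.0021,-0.0026,0.0133,0,0,0,0],[-0.0021,-0.0026,0.0133,0,0,0,0],[-0.0021,-0.0026,0.0133,0,0,0,0],[-0.0021,-0.0026,0.0133,0,0,0,0],[-0.0021,-0.0026,0.0133,0,0,0,0],[-0.0021,-0.0026,0.0133,0,0,0,0],[0,0,0,0,0,0,0],[0,0,0,0,0,0,0],[0,0,0,0,0,0,0]]]'

```text
clock: 18.15
eef_pos: [457.4, 246.0, 263.4]
tool_rot: [-0.42, 0.899, 0.052, 0.111]
wrist_force: [0.1, -0.3, 0.4]
width: 85.8
gripper_force: 0.0
```

My picture views are used up, so I'll check numerically, segmenting the grey handle and the switches and comparing them with the earlier images.

Run:
```python
from h import *
s=bot.sense();c=cam("wrist",s);im=get_image("wrist")[:,:,::-1];top=get_image("top")[:,:,::-1];sc=get_image("scene")[:,:,::-1]
w1=cv2.imread("pics/w1.png")
print("w1 colours",w1[322,407],w1[285,405],w1[230,400])
m=lambda a:((a.astype(int).max(2)<185)&(a.max(2)>60)&(a[:,:,2].astype(int)>=a[:,:,1].astype(int)+1)&(a[:,:,0].astype(int)>a[:,:,1])).astype(np.uint8)
u,v=proj(c,[490.5,286.5,100])[0];print("rim",u,v)
for a,x0,y0,x1,y1 in((im,220,140,350,290),):
    n,l,st,ce=cv2.connectedComponentsWithStats(m(a)[y0:y1,x0:x1])
    for i in np.argsort(-st[1:,4])[:3]+1: print(st[i]+[x0,y0,0,0,0],ce[i]+[x0,y0])
for n,L,p in(("24deg",180,[-.262,-.316,.913]),):
    p=np.array(p);t=np.array([490.5,286.5,8])-np.array([-.64,-.77,0])*18
    print("expected top,handle bottom",proj(c,[t+180*p,t+116*p]))
for nm,a in(("top",top),("scene",sc)):
    b=cv2.imread(f"pics/{nm}0.png");d=cv2.absdiff(a,b).max(2)
    for q,(x0,y0,x1,y1) in {"top":{"jar":(228,188,256,214),"plate":(250,125,375,205)},"scene":{"jar":(272,225,302,285),"glass":(195,145,232,255)}}[nm].items():
        ys,xs=np.where(d[y0:y1,x0:x1]>45);print(nm,q,len(xs),(xs.min()+x0,xs.max()+x0,ys.min()+y0,ys.max()+y0) if len(xs) else "")
```

```text
w1 colours [178 168 168] [85 80 79] [178 191 179]
rim 282.49466665342885 196.35565477649095
[279 184   5   4   6] [281.16666667 185.5       ]
[280 180   2   3   3] [280.66666667 181.        ]
[288 183   2   2   3] [288.33333333 183.66666667]
expected top,handle bottom [[282.04362443 180.9333138 ]
 [282.32176755 176.44108663]]
top jar 256 (np.int64(232), np.int64(255), np.int64(199), np.int64(213))
top plate 99 (np.int64(250), np.int64(319), np.int64(188), np.int64(204))
scene jar 63 (np.int64(286), np.int64(296), np.int64(227), np.int64(283))
scene glass 0
```

Run:
```python
from h import *
im=get_image("wrist");g=cv2.cvtColor(im,cv2.COLOR_RGB2GRAY)
print("wrist rows 150..234 step3, cols 244..322 step3")
for v in range(150,234,3): print(v,*["%3d"%x for x in g[v,244:322:3]])
sc=get_image("scene");
for t,a in(("now",sc[:,:,::-1]),("start",cv2.imread("pics/scene0.png"))):
    print(t)
    h=cv2.cvtColor(a,cv2.COLOR_BGR2GRAY)
    for v in range(224,262,2): print(v,*["%3d"%x for x in h[v,274:304:2]])
```

```text
wrist rows 150..234 step3, cols 244..322 step3
150  42  43  34  29  29  55 144 152 157 160 163 164 164 165 164 163 162 162 160 160 135  43  47  42  43  42
153  46  44  32  30  27 101 143 155 157 160 161 165 163 165 164 164 164 161 162 159 150  43  42  44  42  44
156  46  46  36  28  22 106 145 154 158 160 162 163 164 166 164 162 162 162 160 158 157  53  43  47  40  45
159  43  45  34  29  30  99 148 155 159 161 164 165 165 164 165 162 164 161 160 159 145  47  43  46  44  42
162  42  44  43  33  25 102 149 155 160 161 163 164 165 162 164 162 162 160 161 158 143  44  43  45  43  45
165  43  44  41  46  32 113 150 157 159 162 164 164 165 166 163 165 160 160 161 158 150  50  46  44  45  40
168  43  42  43  44  42 127 150 157 159 164 164 164 167 165 162 164 162 161 160 159 152  58  43  43  42  43
171  44  45  46  44  46 139 153 157 159 162 162 164 164 164 163 163 161 161 157 158 157  76  43  43  42  43
174  44  43  44  43  58 144 152 156 158 166 174 185 187 187 186 238 185 158 158 156 157  88  44  41  44  43
177  42  44  43  42  73 148 154 178 245 216 173 151 160 139 142 241 254 254 209 1
[... 3712 characters left out ...]
  69  70  68  68  66  65  65  72 135 137  97  61  61  59  60
242  69  68  68  67  67  66  64 107 134 136  76  60  61  60  59
244  69  68  68  66  66  65  64 137 135 123  68  62  60  60  58
246  68  68  68  67  67  65  64 131 134 105  62  61  61  59  59
248  68  67  68  67  66  65  70  84 115  62  62  61  60  60  60
250  69  68  67  66 179 252 250 195 232 105  63  61  60  59  59
252  67  67  69 251 205 213 214 209 204 216 131  61  60  60  59
254  67  67 185 187 204 213 214 232 182 182 241  61  60  59  58
256  67  67 229 188 205 213 214 237 199 178 191  61  59  60  58
258  66  66 164 199 205 213 215 237 199 180 251  60  59  60  59
260  67  67 131 237 226 220 194 233 215 251 191  60  60  60  59
```

The probe stands settled in the unmoved jar, with its handle above the rim and the gripper clear. I'm handing in.

```bash
python3 -c "
from station import bot
print(bot.hand_in())"
```

```text
the job is handed in; nothing more can be done
None
```

The job is handed in at about 18 s, result not reported: switch 4 (the flask's plate) was pressed fully on with the probe tip and the other three stayed off, and the probe was stood back in the jar, tip down, and released.

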